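# Slide the induction hob up to full power

### The arm

A 6-joint arm with a two-finger parallel gripper is mounted at the origin on the work surface. World frame = base frame: x ahead of the robot, y to its left, z up, the work surface at z = 0. Lengths are in m, angles in rad, forces in N, time in s.
With the tool pointing down it reaches from about 0.375 to 0.975 m from the base axis. Payload 3.8 kg.
Tool frame: the origin (TCP) lies at the centre of the arm's flange, where the gripper is bolted on; the fingertips stand 173 mm ahead of it and the grasp point (between the pads) lies 155 mm ahead of it (bot.tip_reach is the distance from the TCP to the fingertips, in m); z points along the fingers, y is the line along which they close (so a half turn about z gives the same grasp; the last joint's range is limited). The gripper opens to 85 mm and grips with 20 to 120 N. Pads are 22 mm wide; open, the fingers measure 114 mm over their backs; the gripper's body (76 mm by 85 mm) begins 54 mm behind the grasp point. The pads swing forward as they close: fully open they stand 13 mm farther back than shut.
Start: joints at [1.216, 0.264, 1.604, -0, 1.274, -0.037], TCP at [0.211, 0.641, 0.405] pointing down, gripper open.
Joint ranges: [-2.63, 2.63], [-0.94, 2.18], [0.31, 2.57], [-1.31, 4.45], [0, 2.66], [-2.55, 2.55]. Speed limits (rad/s): [2.57, 2.57, 3.14, 3.14, 3.14, 3.14].

### API

Orientations are given as a rotation vector (axis times angle).
In Python, from workcell import bot gives the robot as it stands.
- The arm moves only by the tool drive_tool, never from a script. Its arguments are lists of equal length, an entry for each row: "claw": the finger opening in mm, from 0 to 85.4; "slide": the shift along the world's x, y, z each as a share of 0.5 m, from -1 to 1, a list of three; "yaw": the turn about the world's z as a share of 180 degrees, from -1 to 1. A call has 1 to 8 rows; each row is the pose to reach, as a shift and turn from the pose commanded when the call began, turning the shorter way round; what a row does not reach only later rows make up. A row lasts 1/12 s, in which the tool goes at most 41.7 mm and 7.16 degrees, less where a joint would pass 70% of its speed; a pose out of reach is approached as far as the arm can. A call with a number of a shift or a turn outside -1 to 1 is refused whole. A call with a gripper value outside its range is refused whole. The fingers move at their own pace and stop on an object; "newtons" is the grip in N (left out, the last holds). Time passes only in rows, so rows that repeat a pose let the fingers close. It gives the time, the measured TCP pose, the force, the opening and the grip force at its end, in the units of the state.
- bot.read_state(): the state, without advancing time (a new reading comes with each control period).
- bot.read_camera(name): name is "side" or "top"; returns a dict with "color" (384x512x3 uint8, red, green, blue), "depth" (384x512 float32, m along the optical axis (not along the pixel's ray), 0 where there is no reading), "mtx" (3x3 intrinsics, pixels), "k1" (the pictures are not rectified: a ray, as slopes to the right and down, at radius r is drawn at 1 + k1 r^2 times it, then the intrinsics apply), "eye" and "rotation" of the camera in the world. Camera axes: x right, y up, looking along -z (the intrinsics and any distortion apply to the point x, -y, -z); pixel columns grow to the right and rows downward; lengths in m; the calibration is good to about 2 mm. A picture is of the moment at which its call begins.
- bot.finish_job(): hands the job in; it is judged then, once.
The state is a dict: "time": time; "q": joint angles; "joint_vel": joint speeds; "joint_torque": joint torques, N m; "tool_pos": TCP position; "tcp_rot": TCP orientation; "wrist_force": force on the tool from outside, world axes, zero at the start; "torque": the same for the moment, N m; "width": opening from 0.0 (shut) to 1.0 (fully open); "grip_force": force on a finger pad.
Only numpy, scipy, OpenCV 4.12 (cv2) and the standard library are available. Lean on these libraries where they do the work, as an engineer would, in place of code of your own. Each camera call takes 0.05 s, during which the arm holds its last target. There are 200 camera calls.

### The job

Bring the pot to the boil: with closed fingertips touch the smallest red dot on the hob's curved touch bar, and run them lightly along the bar over every dot in order of size, up to the largest. Finish there, holding the fingertips gently pressed on the field of the largest dot alone, for the hob keeps full power only while that is touched. The bar is sprung: never push it right down to its stop, and leave the pot and everything else standing where it is.

Things in the scene. Friction and masses are not known exactly. Their poses are not given: they have to be found in the camera images.
- hob: Portable induction hob, black glass top, 345 mm deep, 370 mm wide, fixed. Origin on the worktop (z = 0) under the centre of the round cooking zone; x points from the touch bar to the hob's back, y to its left, z up. Glass top at z = 50 mm; the case spans x = -215 to +130 mm. The touch bar is an arc of 170 mm radius (centre line) about this origin, on the -x side.
- touch_bar (a joint): How far the touch bar is pushed down (m): 0 at rest (top 64 mm above the worktop, 14 mm above the glass), 0.010 on its stop. White and grey curved strip, 32 mm wide, 228 mm long; sinks straight down as a whole wherever touched and springs back: gives from about 0.6 N, then 0.4 N per mm, 4.6 N at the stop.
- dot1 (a point): Red printed dot 6 mm across in the middle of field 1 of the 5 adjoining fields of the touch bar, 54 mm long and white. The smallest dot, at the bar's left end (the hob's +y). The point lies at the dot's centre on the touch surface (it moves down with the bar); its axes are the hob's. Fields lie flush side by side, numbered by growing dot.
- dot2 (a point): Red printed dot 10 mm across in the middle of field 2 of the 5 adjoining fields of the touch bar, 40 mm long and light grey. The point lies at the dot's centre on the touch surface (it moves down with the bar); its axes are the hob's. Fields lie flush side by side, numbered by growing dot.
- dot3 (a point): Red printed dot 14 mm across in the middle of field 3 of the 5 adjoining fields of the touch bar, 40 mm long and white. The point lies at the dot's centre on the touch surface (it moves down with the bar); its axes are the hob's. Fields lie flush side by side, numbered by growing dot.
- dot4 (a point): Red printed dot 18 mm across in the middle of field 4 of the 5 adjoining fields of the touch bar, 40 mm long and light grey. The point lies at the dot's centre on the touch surface (it moves down with the bar); its axes are the hob's. Fields lie flush side by side, numbered by growing dot.
- dot5 (a point): Red printed dot 24 mm across in the middle of field 5 of the 5 adjoining fields of the touch bar, 54 mm long and white. The largest dot, at the bar's right end (the hob's -y). The point lies at the dot's centre on the touch surface (it moves down with the bar); its axes are the hob's. Fields lie flush side by side, numbered by growing dot.
- pot: Open steel pot, 164 mm across the rim, 55 mm high, with a black loop handle on each side, standing on the cooking zone: leave it there. Origin at the centre of its underside.
- salt: White salt pot with steel cap, 36 mm across, 55 mm high, on the hob beside the pot. Origin at the centre of its underside.
- spice: Amber spice jar with black cap, 36 mm across, 55 mm high, on the hob, on the other side of the pot. Origin at the centre of its underside.
- mug: Blue mug, 80 mm across, 90 mm high, on the worktop left of the hob. Origin at the centre of its underside.
- pot_lid: Steel pot lid with knob, 172 mm across, 42 mm high, on the worktop to the right. Origin at the centre of its underside.
- pepper_mill: Dark wooden pepper mill, 56 mm across, 160 mm high, on the worktop to the right. Origin at the centre of its underside.
- oil: Green oil bottle, 60 mm across, 200 mm high, on the worktop to the right. Origin at the centre of its underside.
- spatula: Spatula lying on the worktop to the left.

How it is judged:
On the way, in this order (a step that is already met when the one before it is completed fails the run):
1. the fingers touch the field of the smallest dot ((contact force between the fingers and touch_bar_c0 above 0.2 N or contact force between the fingers and touch_bar_c1 above 0.2 N)), for 0.1 s.
2. the fingers touch the field of the second dot ((contact force between the fingers and touch_bar_c2 above 0.2 N or contact force between the fingers and touch_bar_c3 above 0.2 N)), for 0.1 s.
3. the fingers touch the field of the third dot ((contact force between the fingers and touch_bar_c4 above 0.2 N or contact force between the fingers and touch_bar_c5 above 0.2 N)), for 0.1 s.
4. the fingers touch the field of the fourth dot ((contact force between the fingers and touch_bar_c6 above 0.2 N or contact force between the fingers and touch_bar_c7 above 0.2 N)), for 0.1 s.
5. the fingers touch the field of the largest dot ((contact force between the fingers and touch_bar_c8 above 0.2 N or contact force between the fingers and touch_bar_c9 above 0.2 N)), for 0.1 s.
At the end, for the whole second after the job is handed in: The fingers rest on the field of the largest dot (more than 0.2 N) and not on the field before it, the bar is pressed in by 0.5 to 9.5 mm, and the loose things stand within 15 mm (those on the hob) or 20 mm (the others) of where they began ((contact force between the fingers and touch_bar_c8 above 0.2 N or contact force between the fingers and touch_bar_c9 above 0.2 N) and contact force between the fingers and touch_bar_c6 below 0.1 N and contact force between the fingers and touch_bar_c7 below 0.1 N and value of joint touch_bar between 0.0005 and 0.0095 m and distance of each of mug, pot_lid, pepper_mill, oil, spatula from where it was at the start of the episode below 0.02 m and distance of each of pot, salt, spice from where it was at the start of the episode below 0.015 m); the arm keeps its last pose, push and grip.
It fails at once if the touch bar is pushed down to its stop (value of joint touch_bar above 0.0095 m).
It fails at once if the pot, a jar or another loose thing is lifted, carried or pushed away (15 mm for those on the hob, 20 mm for the others) (not (distance of mug from where it was at the start of the episode below 0.02 m) or not (distance of pot_lid from where it was at the start of the episode below 0.02 m) or not (distance of pepper_mill from where it was at the start of the episode below 0.02 m) or not (distance of oil from where it was at the start of the episode below 0.02 m) or not (distance of spatula from where it was at the start of the episode below 0.02 m) or not (distance of pot from where it was at the start of the episode below 0.015 m) or not (distance of salt from where it was at the start of the episode below 0.015 m) or not (distance of spice from where it was at the start of the episode below 0.015 m)).
It also fails if it takes over 38 s, if anything falls off the work surface, if the arm or the gripper's body presses on something with over 40 N, if the wrist force passes 120 N, or if a joint passes its speed limit or range.

## Working session

There is one attempt and no reset: what is moved stays moved. The work goes in short steps, Python scripts to look and compute and a tool call to move; the robot and the scene stay as the last step left them, time stands still between calls to the robot, and variables do not carry over. Pictures are saved under pics/ and viewed, at most 10 in all, crops included, and the job is handed in when it is done.

Besides the shell and the picture viewer there is one more tool, called as name(argument=value, ...), one argument or row to a line, values as JSON. drive_tool: Moves the arm, as the interface text tells. Shift numbers are shares of 0.5 m and turn numbers shares of 180 degrees, none past 1 either way. Its arguments: {"type":"object","properties":{"claw":{"type":"array","items":{"type":"number"}},"slide":{"type":"array","items":{"type":"array","items":{"type":"number"}}},"yaw":{"type":"array","items":{"type":"number"}},"newtons":{"type":"number"}},"required":["claw","slide","yaw"]}

```bash
mkdir -p pics; cat > h.py <<'E'
import numpy as np, cv2
from workcell import bot
def ray(c,px):
    px=np.array(px,float).reshape(-1,1,2)
    n=cv2.undistortPoints(px,np.array(c["mtx"],float),np.array([c["k1"],0,0,0],float)).reshape(-1,2)
    d=np.c_[n[:,0],-n[:,1],-np.ones(len(n))]
    return d@np.array(c["rotation"]).T
def onplane(c,px,z):
    d=ray(c,px);e=np.array(c["eye"]);return e+d*((z-e[2])/d[:,2])[:,None]
def red(c):
    h=cv2.cvtColor(c["color"],cv2.COLOR_RGB2HSV)
    m=(((h[...,0]<8)|(h[...,0]>172))&(h[...,1]>120)&(h[...,2]>80)).astype(np.uint8)
    n,l,s,ce=cv2.connectedComponentsWithStats(m)
    return [(ce[i],s[i,4]) for i in range(1,n) if s[i,4]>=4]
E
python3 - <<'E'
from h import *
s=bot.read_state();print(s)
for n in("top","side"):
    c=bot.read_camera(n);cv2.imwrite(f"pics/{n}0.png",c["color"][...,::-1]);print(n,c["eye"],c["k1"])
    for ce,a in red(c):
        v,u=int(round(ce[1])),int(round(ce[0]));dz=c["depth"][v,u]
        p=np.array(c["eye"])+ray(c,[ce])[0]*dz
        print(ce.round(1),a,onplane(c,[ce],.064).round(4),"depth pt",p.round(4))
E
```

```text
{'time': 0.0, 'q': array([ 1.21611486e+00,  2.64749881e-01,  1.60537667e+00,  1.16783236e-05,
        1.27369321e+00, -3.68638749e-02]), 'joint_vel': array([ 0.00094988, -0.00041978, -0.00035564,  0.00027605,  0.00104984,
       -0.00010168]), 'joint_torque': array([-2.56780422e-04, -5.15093887e+01, -3.67324555e+01, -1.61762696e-04,
        1.24312582e-02, -5.47512883e-06]), 'tool_pos': array([0.21079082, 0.64088074, 0.40336235]), 'tcp_rot': array([-0.49706302, -3.10156902,  0.00342761]), 'wrist_force': array([-0.08651741,  0.5204893 ,  0.41957865]), 'torque': array([-0.02956188, -0.00823007, -0.02881605]), 'grip_force': 0.0, 'width': 0.9992754274389719}
top [0.34942101 0.00628765 1.53762917] -0.09886738992390195Traceback (most recent call last):
  File "<stdin>", line 8, in <module>
  File "h.py", line 9, in onplane
    d=ray(c,px);e=np.array(c["eye"]);return e+d*((z-e[2])/d[:,2])[:,None]
                                                          ~^^^^^
IndexError: too many indices for array: array is 1-dimensional, but 2 were indexed
```

```bash
sed -i 's/return d@np.array(c\["rotation"\]).T/return d@cv2.Rodrigues(np.array(c["rotation"],float))[0].T/' h.py
python3 - <<'E'
from h import *
for n in("top","side"):
    c=bot.read_camera(n);cv2.imwrite(f"pics/{n}0.png",c["color"][...,::-1]);print(n,c["eye"],c["rotation"])
    for ce,a in red(c):
        v,u=int(round(ce[1])),int(round(ce[0]));dz=c["depth"][v,u]
        p=np.array(c["eye"])+ray(c,[ce])[0]*dz
        print(ce.round(1),a,onplane(c,[ce],.064)[0].round(4),"depth pt",p.round(4))
E
```

```text
top [0.34942101 0.00628765 1.53762917] [ 0.11672808 -0.11035482 -1.56040643]
[241.2 196. ] 4 [0.5259 0.0475 0.064 ] depth pt [0.5254 0.0474 0.0682]
[269.2 199.7] 27 [ 0.5152 -0.0377  0.064 ] depth pt [ 0.515  -0.0376  0.0659]
[253.8 199.5] 18 [0.5155 0.0093 0.064 ] depth pt [0.5151 0.0093 0.0671]
side [0.41270768 1.34950973 1.08431737] [ 0.08024189 -1.37512771 -2.73099005]
[272.2 195.4] 5 [ 0.5152 -0.0346  0.064 ] depth pt [ 0.5156 -0.04    0.0601]
[271.  202.5] 6 [0.5162 0.0089 0.064 ] depth pt [0.5164 0.0057 0.0615]
```

View pics/top0.png

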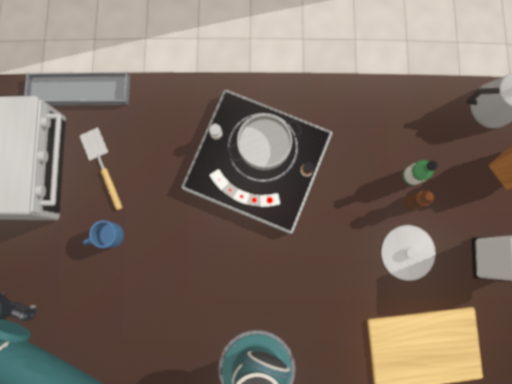

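View pics/side0.png

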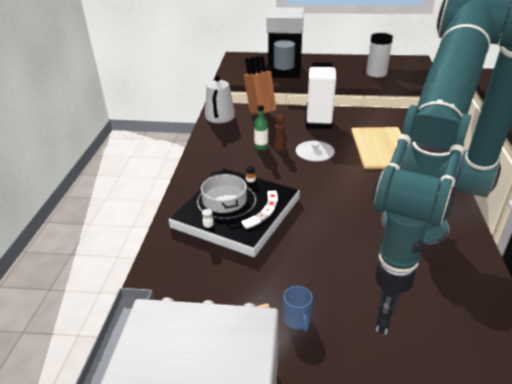

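The top view shows the hob with its bar dots at about (220,179), (230,189), (241,196), (254,200) and (269,200). The pot is at (265,142). The side view shows the same bar at about (245–275, 193–225), with nothing near it. Next I'll measure the dots sub-pixel in both views and fit the arc.

```bash
cat > fit.py <<'E'
from h import *
def dots(c,zone,thr=25):
    im=c["color"].astype(float);w=im[...,0]-im[...,1:3].max(2)
    x0,x1,y0,y1=zone;W=np.zeros_like(w);W[y0:y1,x0:x1]=w[y0:y1,x0:x1]
    n,l,s,ce=cv2.connectedComponentsWithStats((W>thr).astype(np.uint8))
    out=[]
    for i in range(1,n):
        m=cv2.dilate((l==i).astype(np.uint8),np.ones((3,3)))*np.clip(W,0,None)
        v,u=np.nonzero(m);k=m[v,u];out.append((( u*k).sum()/k.sum(),(v*k).sum()/k.sum(),k.sum()))
    return np.array(out)
th=np.radians([29.32,13.48,0,-13.48,-29.32]);M=.17*np.c_[-np.cos(th),np.sin(th)]
def rigid(A,B):
    H=(A-A.mean(0)).T@(B-B.mean(0));a=np.arctan2(H[0,1]-H[1,0],H[0,0]+H[1,1])
    R=np.array([[np.cos(a),-np.sin(a)],[np.sin(a),np.cos(a)]]);return a,R,B.mean(0)-R@A.mean(0)
E
python3 - <<'E'
from fit import *
T=bot.read_camera("top");S=bot.read_camera("side")
a=dots(T,(205,290,165,212));b=dots(S,(235,285,185,235))
a=a[a[:,0].argsort()];b=b[b[:,1].argsort()[::-1]]
print(a.round(1),b.round(1),sep="\n")
P={}
for nm,c,d in(("top",T,a),("side",S,b)):
    p=onplane(c,d[:,:2],.064);P[nm]=p;print(nm,p.round(4))
    if len(p)==5:
        an,R,t=rigid(M,p[:,:2]);print("yaw",np.degrees(an),"origin",t,"res",(M@R.T+t-p[:,:2]).round(4).tolist());print("model dots",(M@R.T+t).round(4).tolist())
if len(a)==len(b):
    for i in range(len(a)):
        d1,d2=ray(T,a[i:i+1,:2])[0],ray(S,b[i:i+1,:2])[0];e1,e2=map(np.array,(T["eye"],S["eye"]))
        k=np.linalg.lstsq(np.c_[d1,-d2],e2-e1,rcond=None)[0];q=e1+k[0]*d1,e2+k[1]*d2
        print("tri",((q[0]+q[1])/2).round(4),"gap",np.linalg.norm(q[0]-q[1]).round(4))
h=cv2.resize(T["color"][160:220,195:300],None,fx=6,fy=6,interpolation=cv2.INTER_CUBIC);cv2.imwrite("pics/crop.png",h[...,::-1])
E
```

```text
[[ 218.7  179.3  279. ]
 [ 229.8  189.6 1279. ]
 [ 241.1  196.  1741. ]
 [ 253.8  199.6 4572. ]
 [ 269.2  199.7 6937. ]]
[[ 261.   215.1  680. ]
 [ 267.2  209.3  389. ]
 [ 271.1  202.8 2074. ]
 [ 272.2  195.2 1742. ]]
top [[ 0.5769  0.1171  0.064 ]
 [ 0.5453  0.0827  0.064 ]
 [ 0.5258  0.0479  0.064 ]
 [ 0.5153  0.0093  0.064 ]
 [ 0.5152 -0.0377  0.064 ]]
yaw -21.82955815620972 origin [ 0.68367946 -0.0154291 ] res [[0.0002, -0.0001], [-0.0003, 0.0002], [0.0, -0.0001], [0.0002, -0.0001], [-0.0001, 0.0001]]
model dots [[0.577, 0.117], [0.545, 0.0828], [0.5259, 0.0478], [0.5155, 0.0093], [0.5151, -0.0376]]
side [[ 0.545   0.0842  0.064 ]
 [ 0.5265  0.0499  0.064 ]
 [ 0.5155  0.0108  0.064 ]
 [ 0.5153 -0.036   0.064 ]]
```

View pics/crop.png

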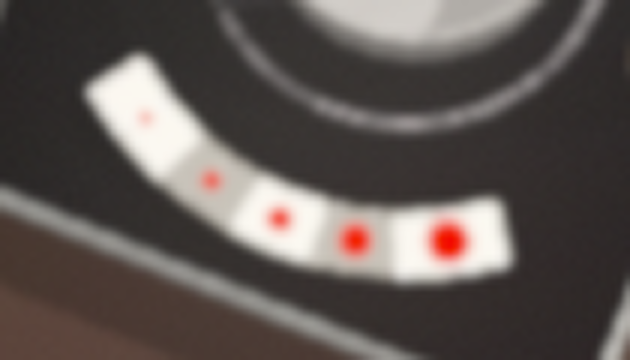

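The fit is good: residuals are 0.3 mm or less, and both views agree on a height of about 64 mm. Closing the fingers and moving over dot 1.

drive_tool(
  claw=[0,0,0,0,0,0,0,0],
  slide=[
    [0.732,-1,0],
    [0.732,-1,0],
    [0.732,-1,0],
    [0.732,-1,0],
    [0.732,-1,0],
    [0.732,-1,0],
    [0.732,-1,0],
    [0.732,-1,0],
  ],
  yaw=[-0.183,-0.183,-0.183,-0.183,-0.183,-0.183,-0.183,-0.183],
  newtons=20,
)

```text
time: 0.92
tool_pos: [0.4085, 0.3704, 0.4048]
tcp_rot: [1.356, 2.834, 0.001]
wrist_force: [1.1, 0.8, -0.7]
width: 0.001
grip_force: 0.0
```

drive_tool(
  claw=[0,0,0,0,0,0,0,0],
  slide=[
    [0.336,-0.506,-0.2],
    [0.336,-0.506,-0.2],
    [0.336,-0.506,-0.2],
    [0.336,-0.506,-0.2],
    [0.336,-0.506,-0.2],
    [0.336,-0.506,-0.2],
    [0.336,-0.506,-0.2],
    [0.336,-0.506,-0.2],
  ],
  yaw=[0,0,0,0,0,0,0,0],
)

```text
time: 1.58
tool_pos: [0.5768, 0.1162, 0.3034]
tcp_rot: [1.358, 2.833, -0.002]
wrist_force: [-0.1, 0.2, 0.3]
width: 0.001
grip_force: 0.0
```

drive_tool(
  claw=[0,0,0,0],
  slide=[
    [0,0,0],
    [0,0,0],
    [0,0,0],
    [0,0,0],
  ],
  yaw=[0,0,0,0],
)

```text
time: 1.92
tool_pos: [0.5755, 0.1202, 0.3052]
tcp_rot: [1.355, 2.834, 0.001]
wrist_force: [-0.2, -0.1, 0.2]
width: 0.0
grip_force: 0.0
```

```bash
python3 - <<'E'
from h import *
s=bot.read_state();print(s["tool_pos"],cv2.Rodrigues(s["tcp_rot"])[0].round(3),bot.tip_reach,s["wrist_force"],s["q"])
E
```

```text
[0.57545389 0.1202337  0.30521922] [[-0.628  0.778  0.001]
 [ 0.778  0.628  0.001]
 [ 0.     0.001 -1.   ]] 0.1734 [-0.17360067 -0.12468984  0.21146541] [ 1.63480967e-01  1.82186868e-01  1.89492371e+00  4.81122471e-04
  1.06390392e+00 -5.15862383e-01]
```

drive_tool(
  claw=[0,0,0,0,0,0],
  slide=[
    [0.002,-0.004,-0.06],
    [0.002,-0.004,-0.11],
    [0.002,-0.004,-0.12],
    [0.002,-0.004,-0.12],
    [0.002,-0.004,-0.12],
    [0.002,-0.004,-0.12],
  ],
  yaw=[0,0,0,0,0,0],
)

```text
time: 2.42
tool_pos: [0.5775, 0.118, 0.2466]
tcp_rot: [1.354, 2.832, 0.003]
wrist_force: [0.4, -0.1, 0.4]
width: 0.003
grip_force: 0.0
```

```bash
python3 - <<'E'
from h import *
s=bot.read_state();print(s["tool_pos"],s["wrist_force"])
for i in range(5): bot.read_camera("top");s=bot.read_state();print(s["time"],s["tool_pos"],s["wrist_force"])
c=bot.read_camera("top");S=bot.read_camera("side")
f=lambda a:cv2.resize(a,(400,360),interpolation=cv2.INTER_CUBIC)
cv2.imwrite("pics/c2.png",np.hstack([f(c["color"][150:222,190:270]),f(S["color"][170:242,220:300])])[...,::-1])
E
```

```text
[0.57753895 0.11797629 0.24661734] [ 0.37071377 -0.07897909  0.36681081]
2.4667 [0.57767859 0.11784293 0.24679173] [-0.64886526  0.29975651  0.24352444]
2.5167 [0.57768602 0.11767841 0.24674202] [0.33642637 0.57860797 0.67967222]
2.5667 [0.57757335 0.11754283 0.24649454] [ 0.28738615  0.2345002  -0.15390104]
2.6167 [0.57744313 0.11743201 0.24621284] [-0.77216904  0.47224    -0.45395325]
2.6667 [0.57728475 0.11731931 0.24588218] [-0.14206145  0.17108885  1.38531533]
```

View pics/c2.png

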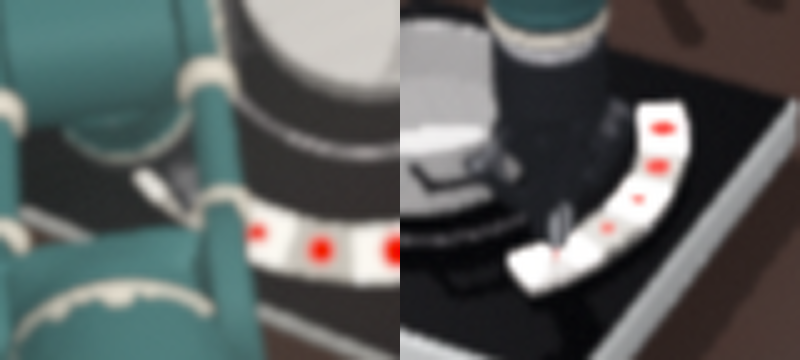

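The side crop shows the closed tips at (557,240), just above dot 1 at (557,255). Lowering gently.

drive_tool(
  claw=[0,0,0,0,0,0,0,0],
  slide=[
    [0,0,-0.006],
    [0,0,-0.012],
    [0,0,-0.016],
    [0,0,-0.018],
    [0,0,-0.02],
    [0,0,-0.022],
    [0,0,-0.022],
    [0,0,-0.022],
  ],
  yaw=[0,0,0,0,0,0,0,0],
)

```text
time: 3.43
tool_pos: [0.5767, 0.1172, 0.2337]
tcp_rot: [-1.356, -2.833, 0.0]
wrist_force: [-0.3, -0.0, 1.3]
width: 0.001
grip_force: 1.1
```

```bash
python3 - <<'E'
from h import *
F=[];P=[]
for i in range(10): bot.read_camera("side");s=bot.read_state();F.append(s["wrist_force"]);P.append(s["tool_pos"])
print(np.mean(F,0),np.std(F,0),np.mean(P,0),np.std(P,0))
E
```

```text
[-1.15224424 -0.8351036   2.08938321] [0.34257008 0.56345935 0.31217105] [0.5767354  0.11718017 0.23371366] [1.02738653e-05 1.10849465e-05 3.34878572e-05]
```

The upward force is about 2.1 N, so the bar is pressed in by about 3.7 mm. I'll compute arc waypoints from here.

```bash
python3 - <<'E'
from fit import *
an=np.radians(-21.83);R=np.array([[np.cos(an),-np.sin(an)],[np.sin(an),np.cos(an)]])
D=[29.32,13.48,0,-13.48,-29.32]
p=lambda t:.17*R@np.array([-np.cos(np.radians(t)),np.sin(np.radians(t))])
for a,b in zip(D,D[1:]):
    print([((p(a+(b-a)*min(i,7)/7)-p(a))/.5).round(3).tolist()+[0] for i in range(1,9)],[round((a-b)*min(i,7)/7/180,3) for i in range(1,9)])
E
```

```text
[[-0.01, -0.009, 0], [-0.02, -0.018, 0], [-0.03, -0.027, 0], [-0.039, -0.037, 0], [-0.048, -0.047, 0], [-0.056, -0.057, 0], [-0.064, -0.068, 0], [-0.064, -0.068, 0]] [0.013, 0.025, 0.038, 0.05, 0.063, 0.075, 0.088, 0.088]
[[-0.006, -0.009, 0], [-0.013, -0.019, 0], [-0.018, -0.029, 0], [-0.024, -0.039, 0], [-0.029, -0.049, 0], [-0.034, -0.06, 0], [-0.038, -0.07, 0], [-0.038, -0.07, 0]] [0.011, 0.021, 0.032, 0.043, 0.053, 0.064, 0.075, 0.075]
[[-0.004, -0.011, 0], [-0.008, -0.021, 0], [-0.011, -0.032, 0], [-0.014, -0.043, 0], [-0.017, -0.055, 0], [-0.019, -0.066, 0], [-0.021, -0.077, 0], [-0.021, -0.077, 0]] [0.011, 0.021, 0.032, 0.043, 0.053, 0.064, 0.075, 0.075]
[[-0.002, -0.013, 0], [-0.003, -0.027, 0], [-0.003, -0.04, 0], [-0.004, -0.054, 0], [-0.003, -0.067, 0], [-0.002, -0.08, 0], [-0.001, -0.094, 0], [-0.001, -0.094, 0]] [0.013, 0.025, 0.038, 0.05, 0.063, 0.075, 0.088, 0.088]
```

drive_tool(
  claw=[0,0,0,0,0,0,0,0],
  slide=[
    [-0.01,-0.009,0],
    [-0.02,-0.018,0],
    [-0.03,-0.027,0],
    [-0.039,-0.037,0],
    [-0.048,-0.047,0],
    [-0.056,-0.057,0],
    [-0.064,-0.068,0],
    [-0.064,-0.068,0],
  ],
  yaw=[0.013,0.025,0.038,0.05,0.063,0.075,0.088,0.088],
)

```text
time: 4.6
tool_pos: [0.5447, 0.0828, 0.234]
tcp_rot: [0.952, 2.993, 0.0]
wrist_force: [0.4, -1.3, 2.4]
width: 0.001
grip_force: 1.0
```

```bash
cat > chk.py <<'E'
from h import *
F=[]
for i in range(8): bot.read_camera("side");s=bot.read_state();F.append(s["wrist_force"])
print(s["time"],np.mean(F,0),s["tool_pos"])
E
python3 chk.py
```

```text
5.0 [-0.44701564 -1.55901324  2.29558578] [0.5450694  0.08331567 0.23370871]
```

drive_tool(
  claw=[0,0,0,0,0,0,0,0],
  slide=[
    [-0.006,-0.009,0],
    [-0.013,-0.019,0],
    [-0.018,-0.029,0],
    [-0.024,-0.039,0],
    [-0.029,-0.049,0],
    [-0.034,-0.06,0],
    [-0.038,-0.07,0],
    [-0.038,-0.07,0],
  ],
  yaw=[0.011,0.021,0.032,0.043,0.053,0.064,0.075,0.075],
)

```text
time: 5.67
tool_pos: [0.5258, 0.048, 0.2338]
tcp_rot: [0.594, 3.085, 0.0]
wrist_force: [0.0, -1.0, 2.2]
width: -0.002
grip_force: 1.0
```

```bash
python3 chk.py
```

```text
6.0667 [-0.36607869 -1.27647511  2.0488331 ] [0.52592296 0.04833128 0.23365133]
```

drive_tool(
  claw=[0,0,0,0,0,0,0,0],
  slide=[
    [-0.004,-0.011,0],
    [-0.008,-0.021,0],
    [-0.011,-0.032,0],
    [-0.014,-0.043,0],
    [-0.017,-0.055,0],
    [-0.019,-0.066,0],
    [-0.021,-0.077,0],
    [-0.021,-0.077,0],
  ],
  yaw=[0.011,0.021,0.032,0.043,0.053,0.064,0.075,0.075],
)

```text
time: 6.73
tool_pos: [0.5153, 0.0095, 0.2337]
tcp_rot: [0.227, 3.133, 0.0]
wrist_force: [-0.1, -1.9, 1.8]
width: -0.0
grip_force: 1.1
```

```bash
python3 chk.py
```

```text
7.1333 [-0.12621005 -1.19737135  2.19132602] [0.51538384 0.00985528 0.23368203]
```

drive_tool(
  claw=[0,0,0,0,0,0,0,0],
  slide=[
    [-0.002,-0.013,0],
    [-0.003,-0.027,0],
    [-0.003,-0.04,0],
    [-0.004,-0.054,0],
    [-0.003,-0.067,0],
    [-0.002,-0.08,0],
    [-0.001,-0.094,0],
    [-0.001,-0.094,0],
  ],
  yaw=[0.013,0.025,0.038,0.05,0.063,0.075,0.088,0.088],
)

```text
time: 7.8
tool_pos: [0.5149, -0.0377, 0.2337]
tcp_rot: [0.207, -3.135, -0.0]
wrist_force: [-0.2, -1.1, 1.8]
width: 0.0
grip_force: 1.1
```

```bash
python3 chk.py; python3 - <<'E'
from h import *
c=bot.read_camera("top");S=bot.read_camera("side")
f=lambda a:cv2.resize(a,(400,360),interpolation=cv2.INTER_CUBIC)
cv2.imwrite("pics/c3.png",np.hstack([f(c["color"][90:234,180:340]),f(S["color"][165:237,220:300])])[...,::-1])
E
```

```text
8.2 [ 0.33773534 -1.51576794  1.95135437] [ 0.51484196 -0.03707778  0.23372248]
```

View pics/c3.png

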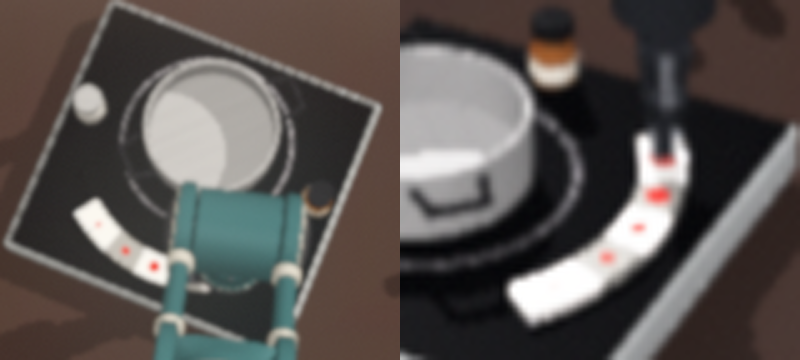

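The tips rest on dot 5 (right half of the picture, around (662,160)) with about 2 N. They are clear of field 4, and the pot and jars stand where they were.

```bash
python3 -c "
from workcell import bot
print(bot.finish_job())"
```

```text
the job is handed in; nothing more can be done
None
```

The closed fingertips ran over dots 1 to 5 in order and now rest on the largest dot alone at about 2 N (bar pressed in about 3.5 mm, estimated from the force); the pot and jars look undisturbed, and the job is handed in, though no verdict was returned.

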